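# Clear the battery analyser into the transport box

## Robot

A 7-joint arm with a two-finger parallel gripper is mounted at the origin on the work surface. World frame = base frame: x ahead of the robot, y to its left, z up, the work surface at z = 0. Lengths are in m, angles in rad, forces in N, time in s.
With the tool pointing down it reaches from about 0.35 to 0.9 m from the base axis. Payload 8.1 kg.
Tool frame: the origin (TCP) lies where the fingers leave the gripper's body, on its centre line; the fingertips stand 66 mm ahead of it and the grasp point (between the pads) lies 47 mm ahead of it; z points along the fingers, y is the line along which they close (so a half turn about z gives the same grasp; the last joint's range is limited). The gripper opens to 92 mm and grips with 3 to 60 N. Pads are 19 mm wide; open, the fingers measure 130 mm over their backs; the gripper's body (75 mm by 190 mm) begins 47 mm behind the grasp point.
Start: joints at [-1.324, 0.434, 0.025, 1.573, -0.012, 1.134, -0.075], TCP at [0.214, 0.587, 0.292] pointing down, gripper open.
Joint ranges: [-2.62, 2.62], [-0.44, 2.09], [-1.27, 1.32], [0.08, 2.57], [-1.32, 4.46], [0.12, 2], [-2.74, 2.74]. Speed limits (rad/s): [2.22, 2.22, 3.01, 3.01, 3.14, 3.14, 3.14].

## Interface

Orientations are given as a rotation vector (axis times angle).
In Python, from cell import arm gives the robot as it stands.
- The arm moves only by the tool send_rows, never from a script. Its argument "motion" is text: rows parted by semicolons, each of 7 numbers parted by spaces: the closure, from 0 (fully open) to 1 (shut), then the shift along the world's x, y, z in m, then the turn, a rotation vector about the world's x, y, z in degrees. A call has 1 to 5 rows; each row shifts and turns the commanded pose from where the row before left it; what a row does not reach is not made up. A row lasts 1/8 s, in which the tool goes at most 62.5 mm and 10.7 degrees, less where a joint would pass 70% of its speed; a pose out of reach is approached as far as the arm can. A call is refused whole if a number of a shift passes 0.0625 or a number of a turn 10.7, either way. A call with a gripper value outside its range is refused whole. The fingers move at their own pace and stop on an object; "force" is the grip in N (left out, the last holds). Time passes only in rows, so rows that do not move let the fingers close. It gives the time, the measured TCP pose, the force, the opening and the grip force at its end, in the units of the state.
- arm.observe(): the state, without advancing time (a new reading comes with each control period).
- arm.get_image(name): name is "scene" or "top"; returns (picture, depth): 384x512x3 uint8, blue, green, red; 384x512 float32, m along the optical axis (not along the pixel's ray), 0 where there is no reading.
- arm.camera_model(name): a dict with "fx", "fy", "cx", "cy" (pixels), "view" (4x4, takes a point from world to camera coordinates). Camera axes: x right, y down, z forward; pixel columns grow to the right and rows downward; lengths in m; the calibration is good to about 2 mm. A picture is of the moment at which its call begins. camera_model takes no time and is no camera call.
- arm.sign_off(): hands the job in; it is judged then, once.
The state is a dict: "clock": time; "joints": joint angles; "dq": joint speeds; "joint_efforts": joint torques, N m; "position": TCP position; "ee_rot": TCP orientation; "force": force on the tool from outside, world axes, zero at the start; "ft_torque": the same for the moment, N m; "width": opening from 0.0 (shut) to 1.0 (fully open); "gripper_force": force on a finger pad.
Only numpy, scipy, OpenCV 4.12 (cv2) and the standard library are available. Lean on these libraries where they do the work, as an engineer would, in place of code of your own. Each camera call takes 0.05 s, during which the arm holds its last target. There are 200 camera calls.

## Task

Take the lid off the transport box and switch the battery analyser off; only then push every pack out of its bay with that bay's spring ejector slide. Lay each pack flat in a compartment of its own in the box, gripping it gently (a lithium pack must not be squeezed: no more than 40 N of grip), and when all are boxed put the lid back squarely, fully down. Leave the switch off and the other things on the shelf where they are.

Things in the scene. Friction and masses are not known exactly. Their poses are not given: they have to be found in the camera images.
- analyser: Battery analyser, fixed grey unit, 200 mm deep (x) by 276 mm wide (y). Origin: centre of its underside; x points from its open front to its rear. Four bays along x at y = -108, -48, 12, 72 mm. Bay floors and the open apron before them are one flat deck 24 mm above the shelf, from x = -100 mm. Spring cheeks hold the packs in the bays by friction (2 to 3 N).
- hood (a point): Centre of the top of the clear hood over the bays: analyser (15, -18, 50.5) mm; the hood reaches from the bay mouths at x = -40 to +70 mm, y = -138 to +102 mm, underside 46.5 mm above the shelf, with a 14 mm slot along each bay for the ejector's stem. Behind it a flat housing of the same height reaches x = +100 mm. Bays are 40 mm wide with 20 mm walls between.
- switch (a joint): Toggle switch, a steel bat 32 mm long on a panel beside the bays (analyser y = 102 to 138, x = -40 to 100 mm, top 46 mm above the shelf); pivot at analyser (0, 120, 46) mm, turning about y. 0 = on, leaning 23 degrees to the front; 0.8 rad = off, leaning 23 degrees to the rear. Starts on. It stays where left; about 2 N at the tip moves it.
- switch_tip (a point): Centre of the 11 mm ball at the end of the toggle bat, 32 mm from its pivot.
- pack0: Lithium battery pack, black block 56 mm long (x), 38 mm wide (y), 20 mm high (z), about 80 g, paper label on top. Origin: centre of its underside. Starts in the bay at analyser y = -108 mm, long axis along the bay, wholly under the hood, its front end 6 to 10 mm behind the mouth; None if that bay is empty.
- pack1: Lithium battery pack, black block 56 mm long (x), 38 mm wide (y), 20 mm high (z), about 80 g, paper label on top. Origin: centre of its underside. Starts in the bay at analyser y = -48 mm, long axis along the bay, wholly under the hood, its front end 6 to 10 mm behind the mouth; None if that bay is empty.
- pack2: Lithium battery pack, black block 56 mm long (x), 38 mm wide (y), 20 mm high (z), about 80 g, paper label on top. Origin: centre of its underside. Starts in the bay at analyser y = +12 mm, long axis along the bay, wholly under the hood, its front end 6 to 10 mm behind the mouth; None if that bay is empty.
- pack3: Lithium battery pack, black block 56 mm long (x), 38 mm wide (y), 20 mm high (z), about 80 g, paper label on top. Origin: centre of its underside. Starts in the bay at analyser y = +72 mm, long axis along the bay, wholly under the hood, its front end 6 to 10 mm behind the mouth; None if that bay is empty.
- ejector0 (a joint): Spring ejector slide of the bay at analyser y = -108 mm: 0 at rest (rear), grows as it is pressed to the front, stop at 0.044 m. Spring 2 N at rest, 6.4 N at the stop; it goes back when let go. At the stop the pack's front stands 34 mm out of the mouth, and the pack stays there, held by the cheek, when the slide goes back.
- ejector0_tab (a point): Centre of the rear face of this slide's aluminium thumb tab (10 mm along x, 22 mm wide, standing 2 to 20 mm above the hood's top). Press it here, towards the front. Behind it at rest lie 60 mm of flat hood and housing.
- ejector1 (a joint): Spring ejector slide of the bay at analyser y = -48 mm: 0 at rest (rear), grows as it is pressed to the front, stop at 0.044 m. Spring 2 N at rest, 6.4 N at the stop; it goes back when let go. At the stop the pack's front stands 34 mm out of the mouth, and the pack stays there, held by the cheek, when the slide goes back.
- ejector1_tab (a point): Centre of the rear face of this slide's aluminium thumb tab (10 mm along x, 22 mm wide, standing 2 to 20 mm above the hood's top). Press it here, towards the front. Behind it at rest lie 60 mm of flat hood and housing.
- ejector2 (a joint): Spring ejector slide of the bay at analyser y = +12 mm: 0 at rest (rear), grows as it is pressed to the front, stop at 0.044 m. Spring 2 N at rest, 6.4 N at the stop; it goes back when let go. At the stop the pack's front stands 34 mm out of the mouth, and the pack stays there, held by the cheek, when the slide goes back.
- ejector2_tab (a point): Centre of the rear face of this slide's aluminium thumb tab (10 mm along x, 22 mm wide, standing 2 to 20 mm above the hood's top). Press it here, towards the front. Behind it at rest lie 60 mm of flat hood and housing.
- ejector3 (a joint): Spring ejector slide of the bay at analyser y = +72 mm: 0 at rest (rear), grows as it is pressed to the front, stop at 0.044 m. Spring 2 N at rest, 6.4 N at the stop; it goes back when let go. At the stop the pack's front stands 34 mm out of the mouth, and the pack stays there, held by the cheek, when the slide goes back.
- ejector3_tab (a point): Centre of the rear face of this slide's aluminium thumb tab (10 mm along x, 22 mm wide, standing 2 to 20 mm above the hood's top). Press it here, towards the front. Behind it at rest lie 60 mm of flat hood and housing.
- box: Transport box, fixed, grey, lidded at first, 192 mm (x) by 152 mm (y), 45 mm high, walls 4 mm, floor 3 mm. Origin: centre of its underside. Two card dividers 4 mm thick, tops 35 mm above the underside, cross at its centre: four compartments, each 90 mm (x) by 70 mm (y), centres at x = +-47, y = +-37 mm.
- lid: The box's loose aluminium lid, 192 (x) by 152 (y) mm, 300 g, same either way round; at first it is seated on the box. Origin: centre of its underside, a plug 174 by 134 mm, 6 mm deep, that drops into the box's mouth with 5 mm play each side. Above it the plate (6 to 9 mm) and a bar handle along x, 100 long, 12 wide, 27 to 39 mm above the origin. Seated, its origin is 39 mm above the box's.
- bulb: Bystander: chrome headlamp bulb standing on its base, 42 mm across, 72 mm high.
- socket: Bystander: white porcelain lamp socket, 48 mm across, 47 mm high.
- tweezers: Bystander: red plastic tweezers lying on the shelf, 115 mm long.
Not all that is in view belongs to the job. What is shaped like the lid but pink is not meant.

How it is judged:
On the way, in this order (a step that is already met when the one before it is completed fails the run):
1. the analyser is switched off while every pack is still under the hood (value of joint switch above 0.65 rad and x of each of pack0, pack1, pack2, pack3 in the frame of analyser above -0.016 m), for 0.2 s.
2. every pack has been pushed out of its bay ((x of pack0 in the frame of analyser below -0.03 m or x of pack0 in the frame of analyser above 0.1 m or y of pack0 in the frame of analyser below -0.138 m) and (x of pack1 in the frame of analyser below -0.03 m or x of pack1 in the frame of analyser above 0.1 m or y of pack1 in the frame of analyser below -0.138 m) and (x of pack2 in the frame of analyser below -0.03 m or x of pack2 in the frame of analyser above 0.1 m or y of pack2 in the frame of analyser below -0.138 m) and (x of pack3 in the frame of analyser below -0.03 m or x of pack3 in the frame of analyser above 0.1 m or y of pack3 in the frame of analyser below -0.138 m)), for 0.1 s.
At the end, for the whole second after the job is handed in: The switch is off (beyond 0.65 rad); each pack lies flat in the box (either side up, within 0.2 rad), no two in one compartment; the lid is on the box: within 8 mm of centred, its origin 35 to 42.5 mm above the box's, level with it within 0.04 rad; all at rest (x of pack0 in the frame of box between -0.09 and 0.09 m and y of pack0 in the frame of box between -0.07 and 0.07 m and z of each of pack0, pack1, pack2, pack3 in the frame of box below 0.03 m and (angle between pack0's own z axis and vertical below 0.2 rad or angle between pack0's own z axis and vertical above 2.94 rad) and x of pack1 in the frame of box between -0.09 and 0.09 m and y of pack1 in the frame of box between -0.07 and 0.07 m and (angle between pack1's own z axis and vertical below 0.2 rad or angle between pack1's own z axis and vertical above 2.94 rad) and x of pack2 in the frame of box between -0.09 and 0.09 m and y of pack2 in the frame of box between -0.07 and 0.07 m and (angle between pack2's own z axis and vertical below 0.2 rad or angle between pack2's own z axis and vertical above 2.94 rad) and x of pack3 in the frame of box between -0.09 and 0.09 m and y of pack3 in the frame of box between -0.07 and 0.07 m and (angle between pack3's own z axis and vertical below 0.2 rad or angle between pack3's own z axis and vertical above 2.94 rad) and ((x of pack1 in the frame of box above 0 m and x of pack0 in the frame of box below 0 m) or (y of pack1 in the frame of box above 0 m and y of pack0 in the frame of box below 0 m) or (x of pack1 in the frame of box below 0 m and x of pack0 in the frame of box above 0 m) or (y of pack1 in the frame of box below 0 m and y of pack0 in the frame of box above 0 m)) and ((x of pack2 in the frame of box above 0 m and x of pack0 in the frame of box below 0 m) or (y of pack2 in the frame of box above 0 m and y of pack0 in the frame of box below 0 m) or (x of pack2 in the frame of box below 0 m and x of pack0 in the frame of box above 0 m) or (y of pack2 in the frame of box below 0 m and y of pack0 in the frame of box above 0 m)) and ((x of pack2 in the frame of box above 0 m and x of pack1 in the frame of box below 0 m) or (y of pack2 in the frame of box above 0 m and y of pack1 in the frame of box below 0 m) or (x of pack2 in the frame of box below 0 m and x of pack1 in the frame of box above 0 m) or (y of pack2 in the frame of box below 0 m and y of pack1 in the frame of box above 0 m)) and ((x of pack3 in the frame of box above 0 m and x of pack0 in the frame of box below 0 m) or (y of pack3 in the frame of box above 0 m and y of pack0 in the frame of box below 0 m) or (x of pack3 in the frame of box below 0 m and x of pack0 in the frame of box above 0 m) or (y of pack3 in the frame of box below 0 m and y of pack0 in the frame of box above 0 m)) and ((x of pack3 in the frame of box above 0 m and x of pack1 in the frame of box below 0 m) or (y of pack3 in the frame of box above 0 m and y of pack1 in the frame of box below 0 m) or (x of pack3 in the frame of box below 0 m and x of pack1 in the frame of box above 0 m) or (y of pack3 in the frame of box below 0 m and y of pack1 in the frame of box above 0 m)) and ((x of pack3 in the frame of box above 0 m and x of pack2 in the frame of box below 0 m) or (y of pack3 in the frame of box above 0 m and y of pack2 in the frame of box below 0 m) or (x of pack3 in the frame of box below 0 m and x of pack2 in the frame of box above 0 m) or (y of pack3 in the frame of box below 0 m and y of pack2 in the frame of box above 0 m)) and x of lid in the frame of box between -0.008 and 0.008 m and y of lid in the frame of box between -0.008 and 0.008 m and z of lid in the frame of box between 0.035 and 0.0425 m and angle between the z axis of lid and the z axis of box, either way round below 0.04 rad and value of joint switch above 0.65 rad and linear speed of each of pack0, pack1, pack2, pack3, lid below 0.02 m/s); the robot touches nothing.
It fails at once if a pack is gripped too hard: more than 90 N from the fingers together, which is 45 N of grip (contact force between the fingers and pack0 above 90 N or contact force between the fingers and pack1 above 90 N or contact force between the fingers and pack2 above 90 N or contact force between the fingers and pack3 above 90 N).
It fails at once if a bystander (bulb, socket, tweezers) is moved by more than 3 cm (distance of any of bulb, socket, tweezers from where it was at the start of the episode above 0.03 m).
Of pack0, pack1, pack2, pack3 only 2 to 4 are there at a start; the rules pass over those that are not, and their reading is None.
At some moment in a run one of lid may be knocked a few centimetres aside while the robot is not near it.
Once in a run the grip may slacken for a moment while it holds something.
It also fails if it takes over 210 s, if anything falls off the work surface, if the arm or the gripper's body presses on something with over 40 N, if the wrist force passes 120 N, or if a joint passes its speed limit or range.

## Working session

There is one attempt and no reset: what is moved stays moved. The work goes in short steps, Python scripts to look and compute and a tool call to move; the robot and the scene stay as the last step left them, time stands still between calls to the robot, and variables do not carry over. Pictures are saved under pics/ and viewed, at most 14 in all, crops included, and the job is handed in when it is done.

Besides the shell and the picture viewer there is one more tool, called by a JSON object that holds its "fn" and its "kwargs", one argument or row to a line. send_rows: Moves the arm, as the interface text tells. Its arguments: {"type":"object","properties":{"motion":{"type":"string"},"force":{"type":"number"}},"required":["motion"]}

```bash
mkdir -p pics; ls
cat > h.py <<'E'
import numpy as np, cv2
from cell import arm
def cam(n):
    m=arm.camera_model(n); return m, np.array(m["view"])
def ray(n,u,v,z):
    m,V=cam(n); R=V[:3,:3]; t=V[:3,3]; o=-R.T@t
    d=R.T@np.array([(u-m["cx"])/m["fx"],(v-m["cy"])/m["fy"],1]); return o+d*(z-o[2])/d[2]
def proj(n,p):
    m,V=cam(n); c=V[:3,:3]@np.array(p)+V[:3,3]; return np.array([m["fx"]*c[0]/c[2]+m["cx"],m["fy"]*c[1]/c[2]+m["cy"]])
def cloud(n,D):
    m,V=cam(n); v,u=np.mgrid[:D.shape[0],:D.shape[1]]
    P=np.stack([(u-m["cx"])/m["fx"]*D,(v-m["cy"])/m["fy"]*D,D],-1)
    return (P-V[:3,3])@V[:3,:3]
E
python3 - <<'E'
from h import *
for n in("top","scene"):
    I,D=arm.get_image(n); cv2.imwrite(f"pics/{n}0.png",cv2.resize(I,(768,576),interpolation=cv2.INTER_CUBIC)); np.savez(f"pics/{n}0.npz",I=I,D=D)
    m,V=cam(n); print(n,m["fx"],-V[:3,:3].T@V[:3,3]); print(V.round(3)); print((D==0).mean())
print(arm.observe())
E
```

```text
pics
top 464.50171452996193 [ 0.53379379 -0.09963598  1.42789661]
[[ 0.021 -1.     0.01  -0.126]
 [-0.998 -0.022 -0.058  0.614]
 [ 0.059 -0.009 -0.998  1.393]
 [ 0.     0.     0.     1.   ]]
0.004018147786458333
scene 418.7548598267504 [ 1.29294253 -0.2878155   0.93319541]
[[ 0.249  0.969  0.005 -0.048]
 [ 0.744 -0.188 -0.641 -0.418]
 [-0.62   0.163 -0.768  1.565]
 [ 0.     0.     0.     1.   ]]
0.0041046142578125
{'clock': 0.1, 'joints': array([-1.32358405,  0.43519043,  0.02496552,  1.57400252, -0.01154702,
        1.13397829, -0.07509303]), 'dq': array([ 0.00108521, -0.00166247, -0.00077418, -0.00108638, -0.00101721,
        0.00067665,  0.00020844]), 'joint_efforts': array([ 3.07744827e-03, -6.69124174e+01,  9.87602770e-01, -3.15142500e+01,
       -6.05895510e-02,  3.74188379e-02,  2.24315755e-05]), 'position': array([0.21412918, 0.58679357, 0.29150162]), 'ee_rot': array([-5.46723790e-01, -3.09357762e+00,  2.25119126e-03]), 'force': array([-0.36164158, -0.60049952, -0.06217966]), 'ft_torque': array([ 0.01519846,  0.05843274, -0.01667618]), 'gripper_force': 0.0, 'width': 1.001299369815741}
```

View pics/top0.png

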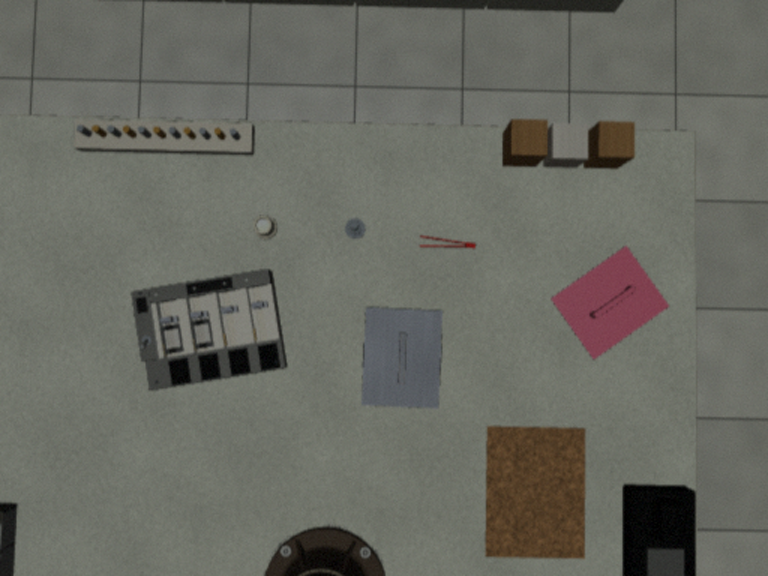

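View pics/scene0.png

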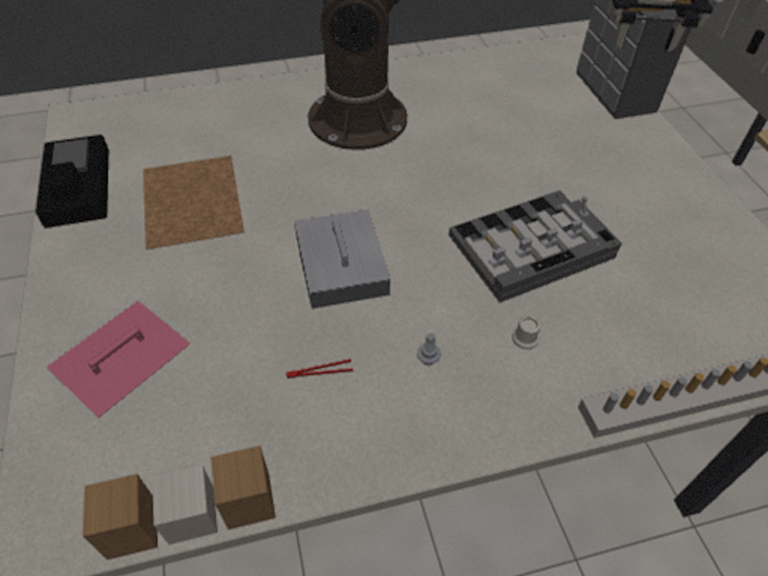

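The top view shows the analyser at (210,330) with its front towards the robot and its switch at (145,342). The grey lidded box is at (402,357) and the pink decoy lid at (610,300); the decoy lies flat on the shelf and isn't meant. The socket, bulb and tweezers stand beyond at (265,227), (355,228) and (450,242). Next I'll measure.

Run:
```python
from h import *
d=np.load("pics/top0.npz"); I,D=d["I"],d["D"]; P=cloud("top",D)
print("shelf z",np.median(P[200:260,200:235,2]), "std",P[200:260,200:235,2].std())
m=((P[...,2]>0.018)&(P[...,0]>0.3)&(P[...,0]<0.95)&(D>0)).astype(np.uint8)
n,L,S,C=cv2.connectedComponentsWithStats(m)
for i in range(1,n):
    if S[i,4]<60: continue
    Q=P[L==i]; q=Q[:,:2]; zz=Q[:,2]
    r=cv2.minAreaRect((q*1000).astype(np.float32)); print(S[i],"z",np.percentile(zz,[5,50,95]).round(4),r)
# crops
def up(n,I,x0,y0,x1,y1,k): cv2.imwrite(n,cv2.resize(I[y0:y1,x0:x1],None,fx=k,fy=k,interpolation=cv2.INTER_CUBIC))
up("pics/anT.png",I,80,170,200,270,6)
S_=np.load("pics/scene0.npz"); up("pics/anS.png",S_["I"],290,120,420,205,6)
```

```text
shelf z -0.0005420221854175419 std 0.06968180332884324
[  49   79  120   23 2395] z [0.0243 0.0305 0.071 ] ((905.4967041015625, 350.3512878417969), (362.23583984375, 63.04779815673828), 89.80795288085938)
[ 336   79   87   32 2456] z [0.0325 0.0865 0.1027] ((900.7814331054688, -464.01385498046875), (73.27141571044922, 241.28012084960938), 0.047991570085287094)
[169 143  14  14 145] z [0.0274 0.0417 0.0487] ((724.8280639648438, 139.94110107421875), (36.24482727050781, 36.20569610595703), 46.437767028808594)
[230 145  14  14 140] z [0.0195 0.0269 0.0721] ((725.6826171875, -43.77426528930664), (39.03681945800781, 39.25072479248047), 45.40997314453125)
[  88  179  103   81 6227] z [0.0209 0.0467 0.0549] ((514.2830200195312, 242.61016845703125), (200.29086303710938, 278.0328369140625), 10.742197036743164)
[394 190  30  22 151] z [0.0282 0.0368 0.042 ] ((587.4893798828125, -566.6792602539062), (12.620033264160156, 100.75666046142578), 35.59286880493164)
[ 241  204   54   68 3375] z [0.0424 0.0476 0.0545] ((468.37738037109375, -143.3874969482422), (155.88034057617188, 193.59799194335938), 88.60675811767578)
```

View pics/anT.png

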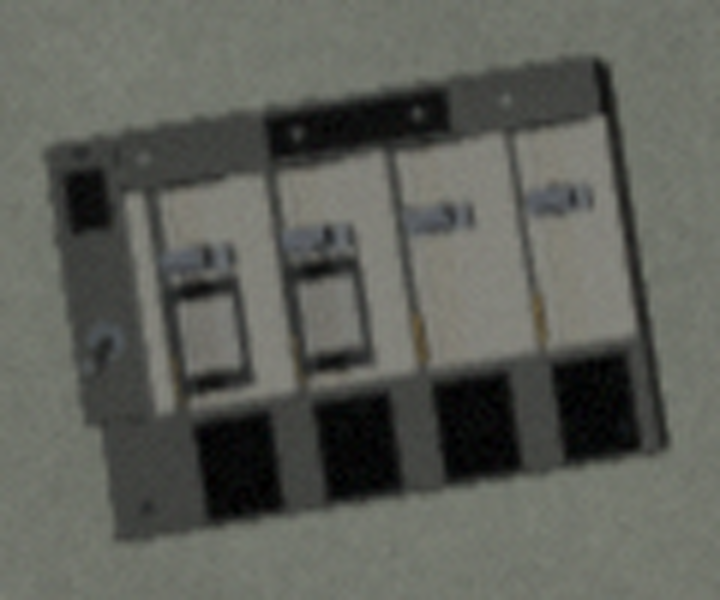

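View pics/anS.png

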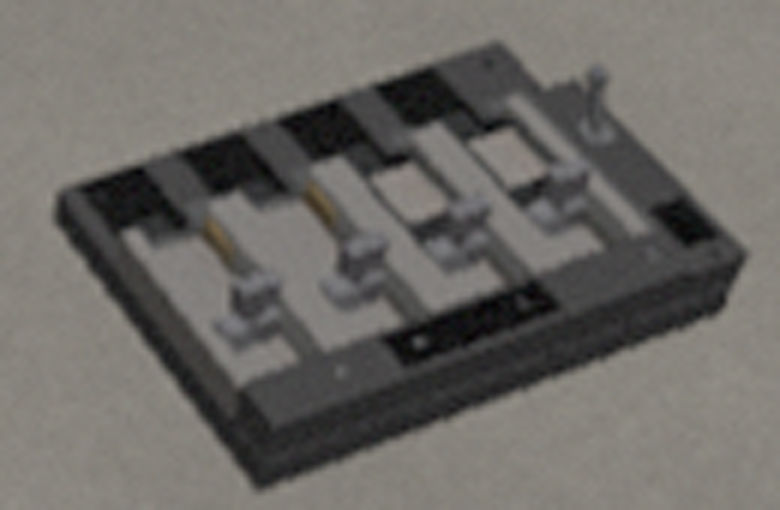

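The crops show packs only in the two left bays: black frames with labels at (210,335) and (333,312) in the top crop, which are y=+72 and +12. Bays 0 and 1 are bare, with their orange cheeks visible, so only pack2 and pack3 exist. I'll check the poses against the switch ball, tabs and apron edges.

```bash
cat >> h.py <<'E'
AN=[0.5143,0.2426,np.radians(10.7)]; BX=[0.4684,-0.1434,np.radians(-1.4)]
def w(f,p):
    c,s=np.cos(f[2]),np.sin(f[2]); return np.array([f[0]+c*p[0]-s*p[1],f[1]+s*p[0]+c*p[1],p[2]])
def obs():
    s=arm.observe(); from scipy.spatial.transform import Rotation as R
    M=R.from_rotvec(s["ee_rot"]).as_matrix()
    return s,M
E
python3 - <<'E'
from h import *
k={"ball":(-.0125,.120,.0755),"t3":(.040,.072,.0705),"c1":(.1,.138,.046),"c2":(.1,-.138,.0505),"c3":(-.1,-.138,.024),"c4":(-.1,.138,.024),"m":(-.04,.102,.0505),"m2":(-.04,-.138,.0505)}
for n in("top","scene"):
    I=np.load(f"pics/{n}0.npz")["I"]; I=cv2.resize(I,None,fx=3,fy=3,interpolation=cv2.INTER_CUBIC)
    for a,p in k.items():
        q=proj(n,w(AN,p)); cv2.circle(I,tuple(((q+.5)*3).astype(int)),3,(0,0,255),1)
    for sx in(-1,1):
        for sy in(-1,1):
            q=proj(n,w(BX,(sx*.096,sy*.076,.048))); cv2.circle(I,tuple(((q+.5)*3).astype(int)),3,(0,0,255),1)
        q=proj(n,w(BX,(sx*.05,0,.078))); cv2.circle(I,tuple(((q+.5)*3).astype(int)),3,(0,255,255),1)
    c=I[500:860,240:940] if n=="top" else I[330:650,570:1270]
    cv2.imwrite(f"pics/ov_{n}.png",c)
a=cv2.imread("pics/ov_top.png");b=cv2.imread("pics/ov_scene.png");cv2.imwrite("pics/ov.png",np.vstack([a,b])[:, :700][:680])
I=cv2.imread("pics/ov.png"); cv2.imwrite("pics/ov.png",cv2.resize(I,(617,600)))
E
```

```text
(no output)
```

View pics/ov.png

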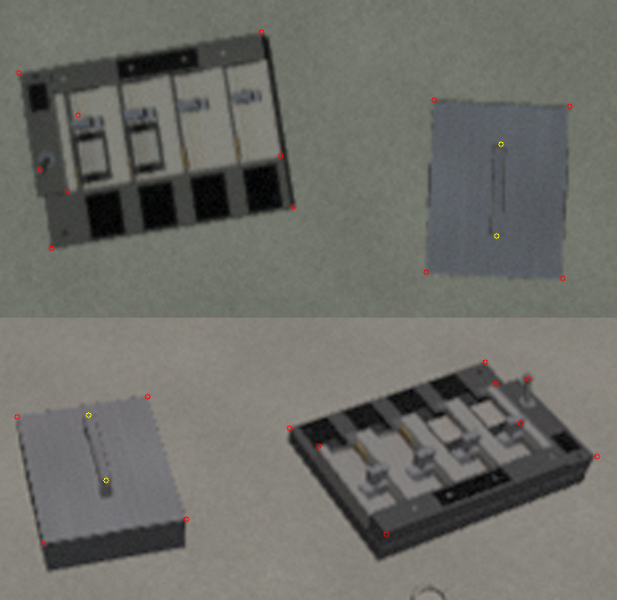

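The model points coincide with the image corners and handle to about 1 px. Now the switch: I'll bring closed fingers in front of the bat.

{"fn": "send_rows", "kwargs": {
  "motion": "1 0.0477 -0.0467 0 0 0 6.1; 1 0.0477 -0.0467 0 0 0 6.1; 1 0.0477 -0.0467 0 0 0 6.1; 1 0.0477 -0.0467 0 0 0 6.1; 1 0.0477 -0.0467 0 0 0 6.1",
  "force": 20
}}

```text
clock: 0.72
position: [0.4386, 0.3668, 0.292]
ee_rot: [0.292, -3.128, 0.0]
force: [1.0, 0.8, 0.1]
width: 0.504
gripper_force: 0.0
```

{"fn": "send_rows", "kwargs": {
  "motion": "1 0 0 -0.03 0 0 0; 1 0 0 0 0 0 0; 1 0 0 0 0 0 0"
}}

```text
clock: 1.1
position: [0.4368, 0.3696, 0.2628]
ee_rot: [0.289, -3.128, -0.001]
force: [0.4, -0.3, -0.4]
width: 0.177
gripper_force: 0.0
```

```bash
cat > go.py <<'E'
# go.py frame(a/b/w) x y z[tcp] yaw_deg(in frame): remaining shift and turn
import sys; from h import *
f={"a":AN,"b":BX,"w":[0,0,0]}[sys.argv[1]]; x,y,z,yaw=map(float,sys.argv[2:6])
s,M=obs(); t=w(f,(x,y,z)); cur=np.degrees(np.arctan2(M[1,1],M[0,1]))-90
dy=(np.degrees(f[2])+yaw-cur+90)%180-90
print("pos",s["position"].round(4),"yaw",cur.round(2),"tilt",M[:,2].round(3),"t",round(s["clock"],2),"w",round(s["width"],3),"F",s["force"].round(1),"q",s["joints"].round(2))
print("delta",(t-s["position"]).round(4),"turn",round(dy,2))
E
python3 go.py a -0.040 0.120 0.126 0
```

```text
pos [0.4368 0.3696 0.2628] yaw 10.55 tilt [-0.  0. -1.] t 1.1 w 0.177 F [ 0.4 -0.3 -0.4] q [-0.79  0.38 -0.    1.74  0.    1.02  0.96]
delta [ 0.0159 -0.0165 -0.1368] turn 0.15
```

{"fn": "send_rows", "kwargs": {
  "motion": "1 0.008 -0.008 -0.045 0 0 0.1; 1 0.008 -0.0085 -0.045 0 0 0; 1 0 0 -0.045 0 0 0; 1 0 0 -0.002 0 0 0; 1 0 0 0 0 0 0"
}}

```text
clock: 1.72
position: [0.4538, 0.3535, 0.127]
ee_rot: [-0.291, 3.127, 0.002]
force: [0.0, 0.5, 0.2]
width: 0.001
gripper_force: 0.0
```

```bash
python3 go.py a -0.002 0.120 0.126 0
python3 - <<'E'
from h import *
I,D=arm.get_image("scene"); cv2.imwrite("pics/sw.png",cv2.resize(I[90:210,280:430],None,fx=4,fy=4,interpolation=cv2.INTER_CUBIC))
E
```

```text
pos [0.4538 0.3535 0.127 ] yaw 10.63 tilt [ 0.001  0.002 -1.   ] t 1.73 w 0.001 F [0.  0.5 0.2] q [-0.75  0.54 -0.    1.87  0.    0.73  1.  ]
delta [ 0.0363  0.0066 -0.001 ] turn 0.07
```

View pics/sw.png

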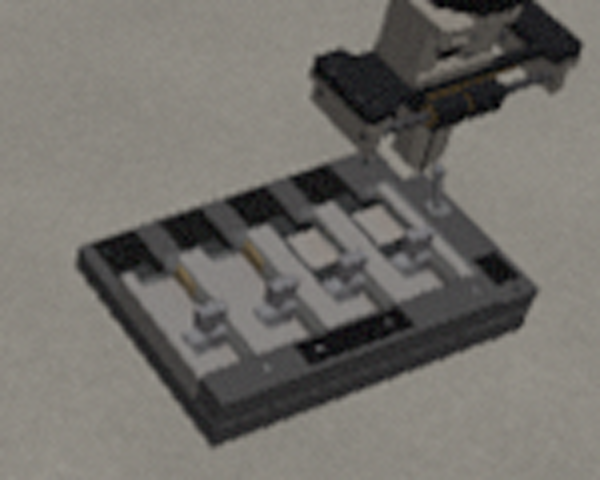

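The fingers stand just in front of the bat, with the ball at (435,172). Pushing to the rear.

{"fn": "send_rows", "kwargs": {
  "motion": "1 0.009 0.0017 0 0 0 0; 1 0.009 0.0017 0 0 0 0; 1 0.008 0.0015 0 0 0 0; 1 0.007 0.0013 0 0 0 0"
}}

```text
clock: 2.28
position: [0.486, 0.3587, 0.1252]
ee_rot: [0.289, -3.126, -0.0]
force: [-18.8, -0.1, 9.2]
width: 0.006
gripper_force: 10.0
```

{"fn": "send_rows", "kwargs": {
  "motion": "1 0.004 0.0008 0 0 0 0; 1 0 0 0 0 0 0"
}}

```text
clock: 2.52
position: [0.4865, 0.3591, 0.1249]
ee_rot: [0.291, -3.12, 0.003]
force: [-17.5, -3.0, 14.9]
width: 0.004
gripper_force: 13.0
```

```bash
python3 go.py a -0.002 0.120 0.126 0
python3 - <<'E'
from h import *
I,D=arm.get_image("scene"); cv2.imwrite("pics/sw2.png",cv2.resize(I[90:210,280:430],None,fx=4,fy=4,interpolation=cv2.INTER_CUBIC))
E
```

```text
pos [0.4865 0.3591 0.1249] yaw 10.66 tilt [-0.008 -0.002 -1.   ] t 2.52 w 0.004 F [-17.5  -3.   14.9] q [-0.72  0.58 -0.    1.79 -0.    0.78  1.03]
delta [0.0035 0.0011 0.0011] turn 0.04
```

View pics/sw2.png

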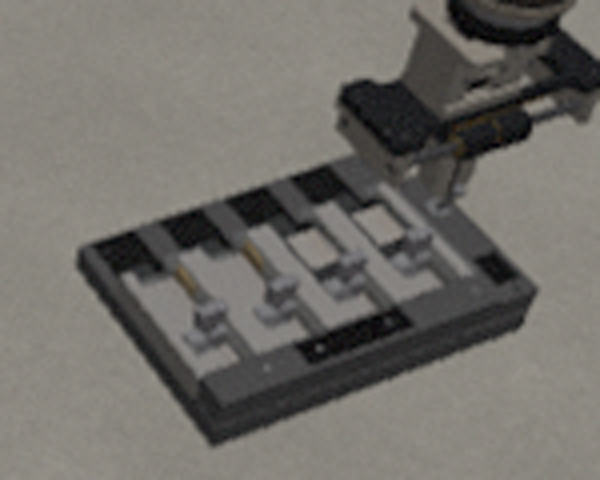

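The bat now leans rearward against its stop. I'll back off, lift and go to the lid handle.

{"fn": "send_rows", "kwargs": {
  "motion": "1 -0.015 -0.0028 0 0 0 0; 1 -0.015 -0.0028 0.01 0 0 0; 1 0 0 0.04 0 0 0; 1 0 0 0.045 0 0 0; 0.3 0 -0.02 0.01 0 0 -2"
}}

```text
clock: 3.2
position: [0.4613, 0.3351, 0.2339]
ee_rot: [-0.235, 3.128, 0.007]
force: [-0.8, -0.1, -0.5]
width: 0.071
gripper_force: 0.0
```

{"fn": "send_rows", "kwargs": {
  "motion": "0.4 0.002 -0.045 0 0 0 -2; 0.4 0.002 -0.045 0 0 0 -2; 0.4 0.002 -0.045 0 0 0 -2; 0.4 0.002 -0.045 0 0 0 -2; 0.4 0.002 -0.045 0 0 0 -2"
}}

```text
clock: 3.82
position: [0.4699, 0.106, 0.2301]
ee_rot: [0.044, 3.141, -0.001]
force: [-0.1, 0.1, -0.6]
width: 0.58
gripper_force: 0.0
```

{"fn": "send_rows", "kwargs": {
  "motion": "0.4 0 -0.045 0 0 0 0; 0.4 0 -0.045 0 0 0 0; 0.4 0 -0.045 0 0 0 0; 0.4 0 -0.045 0 0 0 0; 0.4 0 -0.045 0 0 0 0"
}}

```text
clock: 4.45
position: [0.4694, -0.1186, 0.2302]
ee_rot: [-0.042, -3.141, 0.0]
force: [1.6, 0.8, 0.1]
width: 0.598
gripper_force: 0.0
```

{"fn": "send_rows", "kwargs": {
  "motion": "0.4 0 0 0 0 0 0; 0.4 0 0 0 0 0 0"
}}

```text
clock: 4.7
position: [0.4698, -0.1165, 0.23]
ee_rot: [-0.042, -3.141, -0.001]
force: [0.2, 0.7, 0.3]
width: 0.6
gripper_force: 0.0
```

```bash
python3 go.py b 0 0 0.119 0
python3 - <<'E'
from h import *
print(arm.observe()["width"])
I,D=arm.get_image("scene");P=cloud("scene",D); q=proj("scene",w(AN,(.0125,.12,.0755)));print(q,proj("scene",w(AN,(-.0125,.12,.0755))))
x,y=q.astype(int); cv2.imwrite("pics/sw3.png",cv2.resize(I[y-40:y+40,x-50:x+50],None,fx=6,fy=6,interpolation=cv2.INTER_CUBIC))
E
```

```text
pos [ 0.4698 -0.1165  0.23  ] yaw -1.52 tilt [-0.001  0.    -1.   ] t 4.7 w 0.6 F [0.2 0.7 0.3] q [-0.05  0.27  0.22  2.   -0.08  0.87  1.76]
delta [-0.0014 -0.0269 -0.111 ] turn 0.12
0.5999113293591343
[394.38041128 137.6667088 ] [389.2386013  132.52394431]
```

View pics/sw3.png

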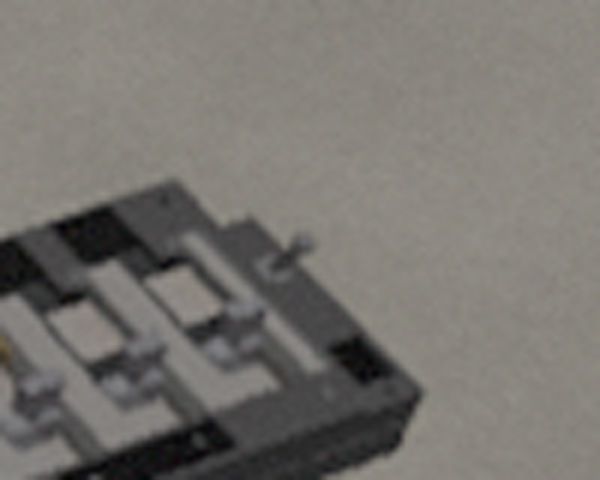

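The ball sits at the predicted off position, (303,242) in the crop, so the switch is off. The lid is next.

The lid candidates in the top view are the grey one at (402,357) on the box and the pink one at (610,300) on the shelf. The grey aluminium lid seated on the box fits the description, and the overlay crop already showed its handle.

{"fn": "send_rows", "kwargs": {
  "motion": "0.4 -0.001 -0.0135 -0.03 0 0 0; 0.4 0 -0.0135 -0.04 0 0 0; 0.4 0 0 -0.037 0 0 0; 0.4 0 0 -0.004 0 0 0; 0.4 0 0 0 0 0 0",
  "force": 40
}}

```text
clock: 5.38
position: [0.4699, -0.1428, 0.1199]
ee_rot: [0.038, 3.141, 0.0]
force: [0.8, 0.0, 0.9]
width: 0.602
gripper_force: 0.0
```

{"fn": "send_rows", "kwargs": {
  "motion": "1 0 0 0 0 0 0; 1 0 0 0 0 0 0; 1 0 0 0 0 0 0; 1 0 0 0 0 0 0; 1 0 0 0 0 0 0"
}}

```text
clock: 6.0
position: [0.4696, -0.1435, 0.1193]
ee_rot: [0.04, 3.141, 0.0]
force: [-1.1, -0.1, 2.9]
width: 0.125
gripper_force: 40.0
```

```bash
python3 go.py b 0 0 0.119 0
```

```text
pos [ 0.4696 -0.1435  0.1193] yaw -1.45 tilt [ 0.  0. -1.] t 6.0 w 0.125 F [-1.1 -0.1  2.9] q [ 0.04  0.45  0.19  2.09 -0.15  0.61  1.88]
delta [-0.0012  0.0001 -0.0003] turn 0.05
```

{"fn": "send_rows", "kwargs": {
  "motion": "1 0 0 0.015 0 0 0; 1 0 0 0.03 0 0 0; 1 0 0 0.04 0 0 0; 1 0 -0.03 0.01 0 0 0; 1 0 -0.035 0 0 0 0"
}}

```text
clock: 6.62
position: [0.4701, -0.2088, 0.2162]
ee_rot: [0.037, 3.139, -0.0]
force: [0.0, -0.3, -4.4]
width: 0.125
gripper_force: 40.0
```

{"fn": "send_rows", "kwargs": {
  "motion": "1 0 -0.035 0 0 0 0; 1 0 -0.035 0 0 0 0; 1 0 -0.035 0 0 0 0; 1 0 -0.025 0 0 0 0; 1 0 0 -0.03 0 0 0"
}}

```text
clock: 7.25
position: [0.4698, -0.3422, 0.1865]
ee_rot: [0.045, 3.137, -0.006]
force: [-0.3, 1.3, -4.0]
width: 0.124
gripper_force: 40.0
```

{"fn": "send_rows", "kwargs": {
  "motion": "1 0 0 -0.04 0 0 0; 1 0 0 -0.03 0 0 0; 1 0 0 -0.015 0 0 0; 1 0 0 -0.01 0 0 0; 1 0 0 0 0 0 0"
}}

```text
clock: 7.88
position: [0.4696, -0.3386, 0.0895]
ee_rot: [-0.04, -3.141, -0.0]
force: [-0.2, 0.5, -3.3]
width: 0.128
gripper_force: 40.0
```

```bash
python3 go.py w 0.4696 -0.338 0.081 -1.4
```

```text
pos [ 0.4696 -0.3386  0.0895] yaw -1.45 tilt [-0.  0. -1.] t 7.88 w 0.128 F [-0.2  0.5 -3.3] q [ 0.37  0.61  0.23  1.9  -0.21  0.66  2.27]
delta [ 0.      0.0006 -0.0085] turn 0.05
```

{"fn": "send_rows", "kwargs": {
  "motion": "1 0 0 -0.006 0 0 0; 1 0 0 -0.0025 0 0 0; 0.5 0 0 0 0 0 0; 0.5 0 0 0 0 0 0; 0.5 0 0 0.03 0 0 0"
}}

```text
clock: 8.5
position: [0.4686, -0.3379, 0.1098]
ee_rot: [-0.04, -3.138, -0.003]
force: [0.4, -0.1, 1.2]
width: 0.402
gripper_force: 0.0
```

{"fn": "send_rows", "kwargs": {
  "motion": "0.5 0 0 0.045 0 0 0; 0.7 0 0.04 0.05 0 0 2; 1 0 0.045 0 0 0 2; 1 0 0.045 0 0 0 2; 1 0 0.045 0 0 0 2"
}}

```text
clock: 9.12
position: [0.4696, -0.1632, 0.2052]
ee_rot: [-0.181, 3.135, -0.0]
force: [1.5, 0.7, 0.2]
width: 0.114
gripper_force: 0.0
```

```bash
python3 go.py a 0.060 0.072 0.1225 0
```

```text
pos [ 0.4696 -0.1632  0.2052] yaw 6.61 tilt [ 0.002 -0.    -1.   ] t 9.12 w 0.114 F [1.5 0.7 0.2] q [ 0.05  0.33  0.22  2.   -0.1   0.82  2.01]
delta [ 0.0902  0.4877 -0.0827] turn 4.09
```

{"fn": "send_rows", "kwargs": {
  "motion": "1 0.008 0.044 0 0 0 0.8; 1 0.008 0.044 0 0 0 0.8; 1 0.008 0.044 0 0 0 0.8; 1 0.008 0.044 0 0 0 0.8; 1 0.008 0.044 0 0 0 0.8"
}}

```text
clock: 9.75
position: [0.5099, 0.0569, 0.2051]
ee_rot: [-0.289, 3.127, 0.0]
force: [0.4, -1.0, -0.2]
width: 0.001
gripper_force: 0.0
```

{"fn": "send_rows", "kwargs": {
  "motion": "1 0.01 0.044 0 0 0 0; 1 0.01 0.044 0 0 0 0; 1 0.01 0.044 0 0 0 0; 1 0.01 0.044 0 0 0 0; 1 0.01 0.044 0 0 0 0"
}}

```text
clock: 10.38
position: [0.5599, 0.2769, 0.205]
ee_rot: [-0.288, 3.127, 0.0]
force: [0.2, 0.1, 0.8]
width: 0.004
gripper_force: 0.0
```

{"fn": "send_rows", "kwargs": {
  "motion": "1 0 0.02 0 0 0 0; 1 0 0 0 0 0 0"
}}

```text
clock: 10.62
position: [0.559, 0.2967, 0.2045]
ee_rot: [0.293, -3.128, -0.0]
force: [0.2, -0.4, -0.8]
width: 0.002
gripper_force: 0.0
```

```bash
python3 go.py a 0.060 0.072 0.1225 0
python3 - <<'E'
from h import *
I,D=arm.get_image("top"); I=cv2.resize(I,None,fx=3,fy=3,interpolation=cv2.INTER_CUBIC); cv2.imwrite("pics/open.png",I[560:960,660:1240])
E
```

```text
pos [0.559  0.2967 0.2045] yaw 10.69 tilt [-0.  0. -1.] t 10.62 w 0.002 F [ 0.2 -0.4 -0.8] q [-0.64  0.53  0.1   1.66 -0.06  0.96  1.24]
delta [ 0.0009  0.0278 -0.082 ] turn 0.01
```

View pics/open.png

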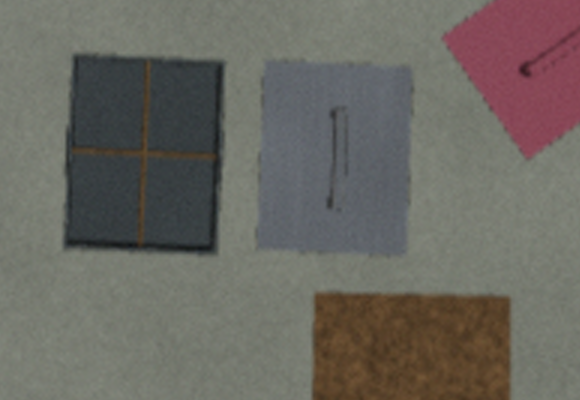

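The box is open with its divider cross at (144,154), and the lid lies flat beside it at (335,157). I'll refine the box pose from the orange dividers while I approach tab 3.

{"fn": "send_rows", "kwargs": {
  "motion": "1 0.001 0.0278 -0.02 0 0 0; 1 0 0 -0.03 0 0 0; 1 0 0 -0.025 0 0 0; 1 0 0 -0.007 0 0 0; 1 0 0 0 0 0 0"
}}

```text
clock: 11.3
position: [0.5609, 0.3219, 0.1229]
ee_rot: [0.286, -3.128, 0.001]
force: [0.4, -1.1, 0.3]
width: 0.007
gripper_force: 0.0
```

```bash
python3 go.py a 0.0055 0.072 0.1225 0
python3 - <<'E'
from h import *
I,D=arm.get_image("top"); b=I.astype(int)
c=(slice(200,275),slice(240,298))
m=np.zeros(I.shape[:2],bool); m[c]=(b[c][...,2]-b[c][...,0]>20)
v,u=np.nonzero(m); P=np.array([ray("top",a,e,.035) for a,e in zip(u,v)]); print(len(P))
loc=(P[:,:2]-BX[:2]); c0,s0=np.cos(BX[2]),np.sin(BX[2]); L=loc@np.array([[c0,-s0],[s0,c0]])
A=L[(abs(L[:,1])<.012)&(abs(L[:,0])>.02)]; B=L[(abs(L[:,0])<.012)&(abs(L[:,1])>.02)]
pa=np.polyfit(A[:,0],A[:,1],1); pb=np.polyfit(B[:,1],B[:,0],1); print("x-divider y off",pa,"y-divider x off",pb, "extent",A[:,0].min(),A[:,0].max(),B[:,1].min(),B[:,1].max())
E
```

```text
pos [0.5609 0.3219 0.1229] yaw 10.46 tilt [ 0.    -0.001 -1.   ] t 11.3 w 0.007 F [ 0.4 -1.1  0.3] q [-0.66  0.64  0.09  1.69 -0.07  0.82  1.21]
delta [-0.0546 -0.0075 -0.0004] turn 0.24
162
x-divider y off [2.28819013e-05 5.09378868e-04] y-divider x off [-0.00266266  0.00018958] extent -0.08805250157580784 0.09054873260378095 -0.06957065239537064 0.07093509004751831
```

The box pose is confirmed to under 1 mm. Pushing ejector 3 to the front.

{"fn": "send_rows", "kwargs": {
  "motion": "1 -0.011 -0.002 0 0 0 0.2; 1 -0.011 -0.002 0 0 0 0; 1 -0.011 -0.002 0 0 0 0; 1 -0.011 -0.002 0 0 0 0"
}}

```text
clock: 11.85
position: [0.5178, 0.3151, 0.1238]
ee_rot: [-0.293, 3.123, 0.002]
force: [8.8, -0.1, -2.0]
width: 0.005
gripper_force: 4.0
```

{"fn": "send_rows", "kwargs": {
  "motion": "1 -0.007 -0.0013 0 0 0 0; 1 -0.004 -0.0007 0 0 0 0; 1 -0.003 -0.0005 0 0 0 0; 1 0 0 0 0 0 0"
}}

```text
clock: 12.35
position: [0.5046, 0.3127, 0.1238]
ee_rot: [-0.293, 3.122, 0.002]
force: [8.1, -0.4, -3.0]
width: 0.005
gripper_force: 4.5
```

```bash
python3 go.py a 0.0055 0.072 0.1225 0
```

```text
pos [0.5046 0.3127 0.1238] yaw 10.71 tilt [ 0.006  0.002 -1.   ] t 12.35 w 0.005 F [ 8.1 -0.4 -3. ] q [-0.7   0.57  0.08  1.83 -0.06  0.74  1.17]
delta [ 0.0018  0.0017 -0.0013] turn -0.01
```

{"fn": "send_rows", "kwargs": {
  "motion": "1 -0.004 -0.0007 0 0 0 0; 1 0 0 0 0 0 0"
}}

```text
clock: 12.6
position: [0.5037, 0.3125, 0.1242]
ee_rot: [-0.29, 3.116, 0.005]
force: [19.9, 1.9, -11.0]
width: 0.003
gripper_force: 10.0
```

{"fn": "send_rows", "kwargs": {
  "motion": "1 -0.003 -0.0006 0 0 0 0; 1 0 0 0 0 0 0"
}}

```text
clock: 12.85
position: [0.503, 0.3123, 0.1245]
ee_rot: [-0.289, 3.112, 0.006]
force: [28.3, 4.3, -18.6]
width: 0.003
gripper_force: 14.0
```

The stop is reached. I'll retreat, rise and go over the pack.

{"fn": "send_rows", "kwargs": {
  "motion": "1 0.012 0.0023 0 0 0 0; 1 0.012 0.0023 0.005 0 0 0; 1 0.005 0 0.035 0 0 0; 0.5 0 0 0.02 0 0 0; 0.1 -0.03 -0.006 0 0 0 0"
}}

```text
clock: 13.48
position: [0.4957, 0.3106, 0.1846]
ee_rot: [-0.292, 3.124, 0.003]
force: [-0.7, 0.0, -0.1]
width: 0.172
gripper_force: 0.0
```

{"fn": "send_rows", "kwargs": {
  "motion": "0.1 -0.03 -0.006 0 0 0 0; 0.1 -0.03 -0.006 0 0 0 0; 0.1 0 0 0 0 0 0; 0.1 0 0 0 0 0 0"
}}

```text
clock: 13.98
position: [0.4346, 0.2983, 0.1831]
ee_rot: [-0.295, 3.127, 0.001]
force: [0.7, 0.1, -0.2]
width: 0.609
gripper_force: 0.0
```

```bash
python3 go.py a -0.058 0.072 0.092 0
python3 - <<'E'
from h import *
I,D=arm.get_image("scene"); cv2.imwrite("pics/ej3.png",cv2.resize(I[90:210,280:430],None,fx=4,fy=4,interpolation=cv2.INTER_CUBIC))
E
```

```text
pos [0.4346 0.2983 0.1831] yaw 10.78 tilt [ 0.001  0.001 -1.   ] t 13.97 w 0.609 F [ 0.7  0.1 -0.2] q [-0.77  0.4   0.08  1.95 -0.05  0.8   1.1 ]
delta [ 0.0094  0.0043 -0.0911] turn -0.08
```

View pics/ej3.png

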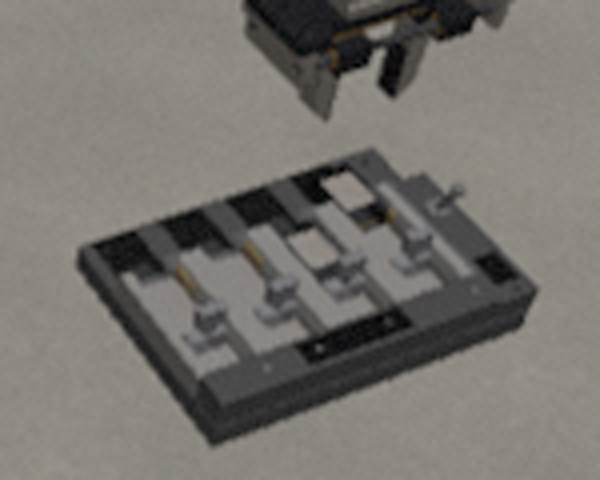

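Pack 3 stands out of its bay at (347,188). Descending to grip it at 20 N.

{"fn": "send_rows", "kwargs": {
  "motion": "0.3 0.0094 0.0043 -0.02 0 0 0; 0.3 0 0 -0.03 0 0 0; 0.3 0 0 -0.03 0 0 0; 0.3 0 0 -0.01 0 0 0; 0.3 0 0 0 0 0 0",
  "force": 20
}}

```text
clock: 14.65
position: [0.4442, 0.3023, 0.0923]
ee_rot: [0.294, -3.127, 0.001]
force: [0.6, -0.9, 0.4]
width: 0.704
gripper_force: 0.0
```

```bash
python3 go.py a -0.058 0.072 0.092 0
```

```text
pos [0.4442 0.3023 0.0923] yaw 10.73 tilt [-0.001 -0.001 -1.   ] t 14.65 w 0.704 F [ 0.6 -0.9  0.4] q [-0.75  0.55  0.07  1.99 -0.06  0.61  1.12]
delta [-0.0002  0.0003 -0.0003] turn -0.03
```

{"fn": "send_rows", "kwargs": {
  "motion": "0.6 0 0 0 0 0 0; 0.8 0 0 0 0 0 0; 1 0 0 0 0 0 0; 1 0 0 0 0 0 0; 1 0 0 0 0 0 0",
  "force": 20
}}

```text
clock: 15.28
position: [0.4442, 0.3024, 0.0931]
ee_rot: [-0.294, 3.127, 0.0]
force: [-1.2, -1.7, 7.8]
width: 0.411
gripper_force: 20.0
```

{"fn": "send_rows", "kwargs": {
  "motion": "1 -0.012 -0.0023 0 0 0 0; 1 -0.012 -0.0023 0 0 0 0; 1 -0.012 -0.0023 0 0 0 0; 1 -0.006 -0.001 0.01 0 0 0; 1 0 0 0.04 0 0 0"
}}

```text
clock: 15.9
position: [0.3991, 0.2933, 0.1415]
ee_rot: [0.296, -3.122, 0.006]
force: [1.0, 0.2, -1.2]
width: 0.412
gripper_force: 20.0
```

```bash
python3 go.py b 0.047 0.049 0.15 -90
```

```text
pos [0.3991 0.2933 0.1415] yaw 10.83 tilt [-0.005 -0.004 -1.   ] t 15.9 w 0.412 F [ 1.   0.2 -1.2] q [-0.8   0.42  0.08  2.05 -0.05  0.68  1.07]
delta [ 0.1175 -0.3888  0.0085] turn 77.77
```

{"fn": "send_rows", "kwargs": {
  "motion": "1 0 -0.01 0.03 0 0 -5; 1 0.01 -0.034 0.02 0 0 -8; 1 0.01 -0.034 0 0 0 -8; 1 0.01 -0.034 0 0 0 -8; 1 0.01 -0.034 0 0 0 -8"
}}

```text
clock: 16.52
position: [0.4409, 0.1475, 0.1927]
ee_rot: [-0.719, -3.057, 0.0]
force: [0.5, 0.2, -1.6]
width: 0.41
gripper_force: 20.0
```

{"fn": "send_rows", "kwargs": {
  "motion": "1 0.012 -0.034 0 0 0 -8; 1 0.012 -0.034 0 0 0 -8; 1 0.012 -0.034 0 0 0 -8; 1 0.012 -0.034 0 0 0 -8; 1 0.012 -0.034 0 0 0 -8"
}}

```text
clock: 17.15
position: [0.5011, -0.022, 0.1926]
ee_rot: [-1.721, -2.626, 0.0]
force: [1.0, -0.3, -0.5]
width: 0.41
gripper_force: 20.0
```

{"fn": "send_rows", "kwargs": {
  "motion": "1 0.012 -0.034 0 0 0 -8; 1 0.006 -0.03 0 0 0 -8; 1 0 0 0 0 0 -9; 1 0 0 0 0 0 0; 1 0 0 0 0 0 0"
}}

```text
clock: 17.77
position: [0.5194, -0.0846, 0.1925]
ee_rot: [-2.24, -2.201, 0.0]
force: [-0.1, 0.1, -1.9]
width: 0.409
gripper_force: 20.0
```

```bash
python3 go.py b 0.047 0.049 0.15 -90
python3 - <<'E'
from h import *
I,D=arm.get_image("scene"); cv2.imwrite("pics/p3.png",cv2.resize(I[90:240,170:350],None,fx=4,fy=4,interpolation=cv2.INTER_CUBIC))
E
```

```text
pos [ 0.5194 -0.0846  0.1925] yaw -90.98 tilt [-0.001  0.001 -1.   ] t 17.77 w 0.409 F [-0.1  0.1 -1.9] q [-0.4   0.43  0.62  1.97 -0.33  0.84  0.39]
delta [-0.0028 -0.011  -0.0425] turn -0.42
```

View pics/p3.png

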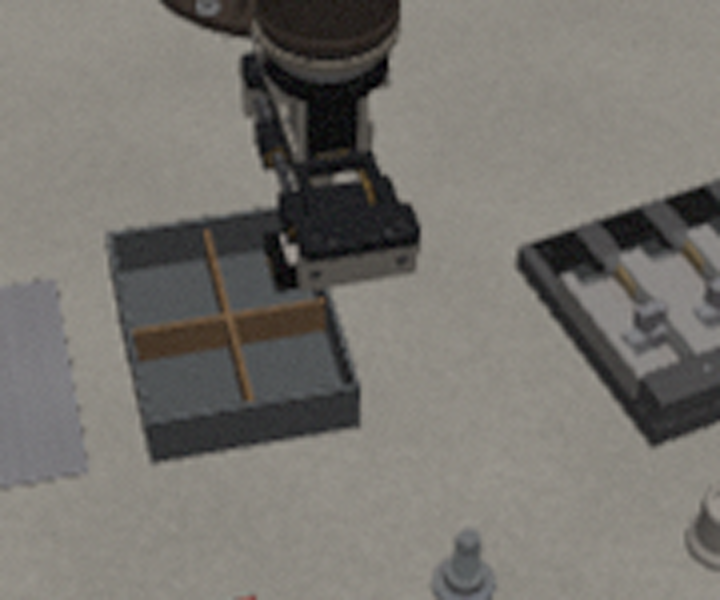

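The pack is held and extends to -y of the gripper, visible at (285,260), above the left-far compartment. Lowering.

{"fn": "send_rows", "kwargs": {
  "motion": "1 -0.0028 -0.011 -0.02 0 0 -0.4; 1 0 0 -0.02 0 0 0; 1 0 0 0 0 0 0"
}}

```text
clock: 18.2
position: [0.5161, -0.096, 0.1516]
ee_rot: [-2.249, -2.19, 0.002]
force: [-0.1, -0.2, -0.6]
width: 0.41
gripper_force: 20.0
```

```bash
python3 go.py b 0.047 0.049 0.0735 -90
```

```text
pos [ 0.5161 -0.096   0.1516] yaw -91.53 tilt [-0.003  0.001 -1.   ] t 18.2 w 0.41 F [-0.1 -0.2 -0.6] q [-0.34  0.49  0.58  2.01 -0.39  0.76  0.45]
delta [ 0.0005  0.0004 -0.0781] turn 0.13
```

{"fn": "send_rows", "kwargs": {
  "motion": "1 0.0005 0.0004 -0.03 0 0 0; 1 0 0 -0.025 0 0 0; 1 0 0 -0.014 0 0 0; 1 0 0 -0.005 0 0 0; 1 0 0 0 0 0 0"
}}

```text
clock: 18.82
position: [0.5179, -0.0961, 0.079]
ee_rot: [2.253, 2.189, 0.001]
force: [0.7, -0.3, -1.2]
width: 0.411
gripper_force: 20.0
```

```bash
python3 go.py b 0.047 0.049 0.0735 -90
```

```text
pos [ 0.5179 -0.0961  0.079 ] yaw -91.63 tilt [ 0.001  0.    -1.   ] t 18.82 w 0.411 F [ 0.7 -0.3 -1.2] q [-0.27  0.6   0.49  2.05 -0.49  0.6   0.53]
delta [-0.0014  0.0006 -0.0055] turn 0.23
```

{"fn": "send_rows", "kwargs": {
  "motion": "1 -0.0014 0.0006 -0.0055 0 0 0; 1 0 0 -0.001 0 0 0; 0.53 0 0 0 0 0 0; 0.53 0 0 0 0 0 0; 0.53 0 0 0 0 0 0"
}}

```text
clock: 19.45
position: [0.5163, -0.0956, 0.0722]
ee_rot: [2.253, 2.189, 0.0]
force: [-0.3, 0.8, 0.6]
width: 0.468
gripper_force: 0.0
```

{"fn": "send_rows", "kwargs": {
  "motion": "0.53 0 0 0.015 0 0 0; 0.53 0 0 0.03 0 0 0; 0.53 0 0 0.045 0 0 0; 0.53 0 0 0.03 0 0 0; 0.8 0 0.03 0 0 0 8"
}}

```text
clock: 20.08
position: [0.5175, -0.0677, 0.1956]
ee_rot: [2.094, 2.335, 0.005]
force: [0.2, 0.6, -0.8]
width: 0.405
gripper_force: 0.0
```

{"fn": "send_rows", "kwargs": {
  "motion": "1 -0.002 0.04 0 0 0 9; 1 -0.002 0.04 0 0 0 9; 1 0 0.04 0 0 0 9; 1 0 0.04 0 0 0 9; 1 0 0.04 0 0 0 9"
}}

```text
clock: 20.7
position: [0.5122, 0.1355, 0.1932]
ee_rot: [1.032, 2.966, 0.001]
force: [0.4, 0.6, 0.1]
width: 0.001
gripper_force: 0.0
```

{"fn": "send_rows", "kwargs": {
  "motion": "1 0.01 0.04 0 0 0 9; 1 0.01 0.04 0 0 0 9; 1 0.01 0.03 0 0 0 9; 1 0.01 0.03 0 0 0 9; 1 0.01 0.02 0 0 0 9"
}}

```text
clock: 21.32
position: [0.5623, 0.2959, 0.1931]
ee_rot: [-0.184, 3.135, -0.0]
force: [0.4, -0.2, -0.6]
width: 0.0
gripper_force: 0.0
```

```bash
python3 go.py a 0.060 0.012 0.1225 0
python3 - <<'E'
from h import *
I,D=arm.get_image("top"); np.savez("pics/t2.npz",I=I,D=D); I=cv2.resize(I,None,fx=3,fy=3,interpolation=cv2.INTER_CUBIC); cv2.imwrite("pics/b3.png",I[560:960,660:1240])
E
```

```text
pos [0.5623 0.2959 0.1931] yaw 6.7 tilt [ 0.001 -0.    -1.   ] t 21.32 w 0.0 F [ 0.4 -0.2 -0.6] q [-0.66  0.54  0.14  1.67 -0.09  0.94  1.2 ]
delta [ 0.0087 -0.0304 -0.0706] turn 4.0
```

View pics/b3.png

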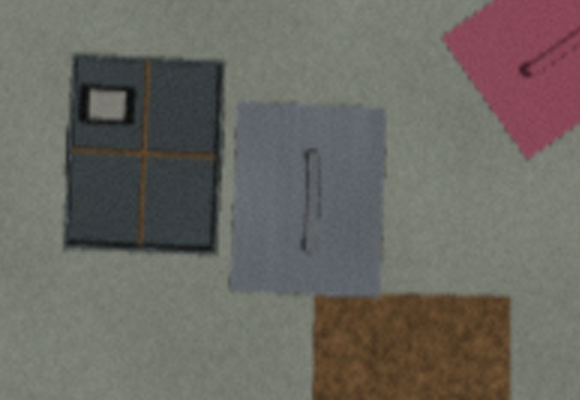

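Pack 3 lies centred in its compartment at (107,104). The lid was knocked aside, from (335,157) to (307,198), and I'll re-measure it later. Now ejector 2.

{"fn": "send_rows", "kwargs": {
  "motion": "1 0.0087 -0.015 0 0 0 4; 1 0 -0.0154 -0.01 0 0 0; 1 0 0 -0.03 0 0 0; 1 0 0 -0.03 0 0 0; 1 0 0 0 0 0 0"
}}

```text
clock: 22.0
position: [0.5691, 0.2622, 0.12]
ee_rot: [0.278, -3.125, 0.004]
force: [0.6, -0.1, -0.9]
width: 0.008
gripper_force: 0.0
```

```bash
python3 go.py a 0.060 0.012 0.1235 0
```

```text
pos [0.5691 0.2622 0.12  ] yaw 10.18 tilt [-0.004 -0.003 -1.   ] t 22.0 w 0.008 F [ 0.6 -0.1 -0.9] q [-0.59  0.62  0.11  1.74 -0.09  0.79  1.31]
delta [0.0019 0.0034 0.0035] turn 0.52
```

{"fn": "send_rows", "kwargs": {
  "motion": "1 -0.009 0.001 0.003 0 0 0.5; 1 -0.011 -0.002 0 0 0 0; 1 -0.011 -0.002 0 0 0 0; 1 -0.011 -0.002 0 0 0 0; 1 -0.005 -0.001 0 0 0 0"
}}

```text
clock: 22.62
position: [0.5255, 0.2586, 0.127]
ee_rot: [-0.296, 3.121, 0.003]
force: [8.2, 0.3, -3.2]
width: 0.004
gripper_force: 4.3
```

{"fn": "send_rows", "kwargs": {
  "motion": "1 -0.005 -0.001 0 0 0 0; 1 -0.004 -0.0007 0 0 0 0; 1 -0.003 -0.0005 0 0 0 0; 1 0 0 0 0 0 0"
}}

```text
clock: 23.12
position: [0.5148, 0.2566, 0.1271]
ee_rot: [-0.295, 3.119, 0.004]
force: [10.1, 1.3, -3.8]
width: 0.004
gripper_force: 5.4
```

```bash
python3 go.py a 0.0030 0.012 0.1235 0
```

```text
pos [0.5148 0.2566 0.1271] yaw 10.8 tilt [ 0.008  0.003 -1.   ] t 23.12 w 0.004 F [10.1  1.3 -3.8] q [-0.63  0.54  0.1   1.88 -0.08  0.72  1.28]
delta [ 0.0002 -0.0016 -0.0036] turn -0.1
```

{"fn": "send_rows", "kwargs": {
  "motion": "1 -0.004 -0.0007 0 0 0 0; 1 0 0 0 0 0 0"
}}

```text
clock: 23.38
position: [0.5139, 0.2563, 0.1276]
ee_rot: [-0.293, 3.113, 0.006]
force: [21.9, 3.2, -14.2]
width: 0.005
gripper_force: 10.7
```

{"fn": "send_rows", "kwargs": {
  "motion": "1 -0.002 -0.0004 0 0 0 0; 1 0 0 0 0 0 0"
}}

```text
clock: 23.62
position: [0.5134, 0.2562, 0.1278]
ee_rot: [-0.292, 3.111, 0.007]
force: [26.5, 4.3, -18.0]
width: 0.002
gripper_force: 13.3
```

{"fn": "send_rows", "kwargs": {
  "motion": "1 0.012 0.0023 0 0 0 0; 1 0.012 0.0023 0.005 0 0 0; 1 0.005 0 0.035 0 0 0; 0.5 0 0 0.02 0 0 0; 0.1 -0.03 -0.006 0 0 0 0"
}}

```text
clock: 24.25
position: [0.5064, 0.2539, 0.1876]
ee_rot: [-0.295, 3.123, 0.003]
force: [-0.4, -0.4, -0.3]
width: 0.174
gripper_force: 0.0
```

{"fn": "send_rows", "kwargs": {
  "motion": "0.1 -0.03 -0.006 0 0 0 0; 0.3 -0.025 -0.006 0 0 0 0; 0.3 0 0 0 0 0 0; 0.3 0 0 0 0 0 0"
}}

```text
clock: 24.75
position: [0.4502, 0.2417, 0.1858]
ee_rot: [-0.297, 3.126, 0.001]
force: [0.0, 0.0, 0.3]
width: 0.61
gripper_force: 0.0
```

```bash
python3 go.py a -0.058 0.012 0.092 0
python3 - <<'E'
from h import *
I,D=arm.get_image("scene")
# pack front/label: label white top pixels near expected ejected place
p=proj("scene",w(AN,(-.058,.012,.044))); u,v=p.astype(int); print(p, I[v-1:v+2,u-1:u+2].mean((0,1)), "bay at rest", I[tuple(proj("scene",w(AN,(-.058,-.048,.024))).astype(int)[::-1])])
P=cloud("scene",D); print("height at pack", P[v,u])
E
```

```text
pos [0.4502 0.2417 0.1858] yaw 10.86 tilt [ 0.001  0.001 -1.   ] t 24.75 w 0.61 F [0.  0.  0.3] q [-0.68  0.37  0.11  1.98 -0.06  0.79  1.22]
delta [ 0.0049  0.002  -0.0938] turn -0.16
[348.90184614 141.05832327] [130.66666667 136.44444444 143.33333333] bay at rest [53 51 50]
height at pack [0.45230774 0.24219721 0.04203535]
```

Pack 2 is out: its bright label is at the expected place, with its top at 42 mm. Grip and lift it.

{"fn": "send_rows", "kwargs": {
  "motion": "0.3 0.0049 0.002 -0.02 0 0 0; 0.3 0 0 -0.03 0 0 0; 0.3 0 0 -0.03 0 0 0; 0.3 0 0 -0.013 0 0 0; 0.3 0 0 0 0 0 0",
  "force": 20
}}

```text
clock: 25.42
position: [0.4551, 0.2433, 0.0917]
ee_rot: [0.297, -3.127, 0.001]
force: [-0.8, -0.6, 0.4]
width: 0.699
gripper_force: 0.0
```

{"fn": "send_rows", "kwargs": {
  "motion": "0.6 0 0 0 0 0 0; 0.8 0 0 0 0 0 0; 1 0 0 0 0 0 0; 1 0 0 0 0 0 0; 1 0 0 0 0 0 0"
}}

```text
clock: 26.05
position: [0.455, 0.2433, 0.0925]
ee_rot: [-0.297, 3.127, 0.0]
force: [-1.2, -2.1, 6.3]
width: 0.414
gripper_force: 20.0
```

{"fn": "send_rows", "kwargs": {
  "motion": "1 -0.012 -0.0023 0 0 0 0; 1 -0.012 -0.0023 0 0 0 0; 1 -0.012 -0.0023 0 0 0 0; 1 -0.006 -0.001 0.01 0 0 0; 1 0 0 0.04 0 0 0"
}}

```text
clock: 26.68
position: [0.4098, 0.2344, 0.1411]
ee_rot: [0.298, -3.121, 0.005]
force: [0.1, 0.3, 0.0]
width: 0.412
gripper_force: 20.0
```

```bash
python3 go.py b -0.047 0.049 0.19 -90
```

```text
pos [0.4098 0.2344 0.1411] yaw 10.92 tilt [-0.006 -0.004 -1.   ] t 26.68 w 0.412 F [0.1 0.3 0. ] q [-0.71  0.39  0.1   2.11 -0.07  0.65  1.2 ]
delta [ 0.0128 -0.3277  0.0489] turn 77.68
```

{"fn": "send_rows", "kwargs": {
  "motion": "1 0 -0.01 0.03 0 0 -6; 1 0.001 -0.03 0.019 0 0 -8; 1 0.001 -0.03 0 0 0 -8; 1 0.001 -0.03 0 0 0 -8; 1 0.001 -0.03 0 0 0 -8"
}}

```text
clock: 27.3
position: [0.4154, 0.1046, 0.1911]
ee_rot: [-0.743, -3.051, 0.0]
force: [0.3, 1.0, -1.3]
width: 0.412
gripper_force: 20.0
```

{"fn": "send_rows", "kwargs": {
  "motion": "1 0.001 -0.03 0 0 0 -8; 1 0.001 -0.03 0 0 0 -8; 1 0.001 -0.03 0 0 0 -8; 1 0.001 -0.03 0 0 0 -8; 1 0.001 -0.03 0 0 0 -8"
}}

```text
clock: 27.92
position: [0.4206, -0.0449, 0.191]
ee_rot: [-1.741, -2.612, 0.0]
force: [0.7, -0.1, -1.2]
width: 0.41
gripper_force: 20.0
```

{"fn": "send_rows", "kwargs": {
  "motion": "1 0.001 -0.03 0 0 0 -8; 1 0.001 -0.018 0 0 0 -8; 1 0 0 0 0 0 -8; 1 0 0 0 0 0 0; 1 0 0 0 0 0 0"
}}

```text
clock: 28.55
position: [0.4233, -0.0919, 0.191]
ee_rot: [-2.238, -2.203, 0.0]
force: [-0.2, -0.5, -1.6]
width: 0.412
gripper_force: 20.0
```

```bash
python3 go.py b -0.047 0.049 0.15 -90
```

```text
pos [ 0.4233 -0.0919  0.191 ] yaw -90.92 tilt [-0.001  0.001 -1.   ] t 28.55 w 0.412 F [-0.2 -0.5 -1.6] q [-0.43  0.29  0.65  2.18 -0.25  0.75  0.37]
delta [-0.0007 -0.0014 -0.041 ] turn -0.48
```

{"fn": "send_rows", "kwargs": {
  "motion": "1 -0.0007 -0.0014 -0.03 0 0 -0.5; 1 0 0 -0.03 0 0 0; 1 0 0 -0.03 0 0 0; 1 0 0 -0.015 0 0 0; 1 0 0 0 0 0 0"
}}

```text
clock: 29.18
position: [0.4226, -0.0938, 0.0856]
ee_rot: [-2.251, -2.189, 0.002]
force: [0.7, 0.1, -0.7]
width: 0.409
gripper_force: 20.0
```

```bash
python3 go.py b -0.047 0.049 0.0725 -90
```

```text
pos [ 0.4226 -0.0938  0.0856] yaw -91.6 tilt [-0.002  0.    -1.   ] t 29.18 w 0.409 F [ 0.7  0.1 -0.7] q [-0.27  0.49  0.48  2.27 -0.48  0.49  0.56]
delta [-0.      0.0005 -0.0131] turn 0.2
```

Lower, release and rise, then measure the lid.

{"fn": "send_rows", "kwargs": {
  "motion": "1 0 0.0005 -0.009 0 0 0; 1 0 0 -0.005 0 0 0; 0.53 0 0 0 0 0 0; 0.53 0 0 0 0 0 0; 0.53 0 0 0 0 0 0"
}}

```text
clock: 29.8
position: [0.4233, -0.0934, 0.0723]
ee_rot: [2.253, 2.189, 0.001]
force: [0.3, 0.8, 0.8]
width: 0.471
gripper_force: 0.0
```

{"fn": "send_rows", "kwargs": {
  "motion": "0.53 0 0 0.015 0 0 0; 0.53 0 0 0.03 0 0 0; 0.53 0 0 0.045 0 0 0; 0.53 0 0 0.04 0 0 0; 0.4 0 0.03 0.02 0 0 8"
}}

```text
clock: 30.42
position: [0.4238, -0.0648, 0.2242]
ee_rot: [2.095, 2.338, 0.003]
force: [1.2, -0.2, 0.1]
width: 0.536
gripper_force: 0.0
```

{"fn": "send_rows", "kwargs": {
  "motion": "0.4 0 0.04 0 0 0 9; 0.4 0 0.04 0 0 0 9; 0.4 0 0.04 0 0 0 9; 0.4 0 0.03 0 0 0 9; 0.4 0 0 0 0 0 9"
}}

```text
clock: 31.05
position: [0.4229, 0.089, 0.2221]
ee_rot: [1.026, 2.969, 0.001]
force: [0.5, -1.3, -0.8]
width: 0.6
gripper_force: 0.0
```

```bash
python3 - <<'E'
from h import *
I,D=arm.get_image("top"); P=cloud("top",D); np.savez("pics/t3.npz",I=I,D=D)
hsv=cv2.cvtColor(I,cv2.COLOR_BGR2HSV)
m=np.zeros(I.shape[:2],np.uint8); 
c=(slice(205,300),slice(290,355)); b=I.astype(int)
m[c]=((b[c][...,0]-b[c][...,2])>6)
m=cv2.morphologyEx(m*255,cv2.MORPH_CLOSE,np.ones((3,3))); 
k=max(cv2.findContours(m,cv2.RETR_EXTERNAL,cv2.CHAIN_APPROX_NONE)[0],key=cv2.contourArea)
q=np.array([ray("top",*p[0],.009)[:2]*1000 for p in k],np.float32); print("lid",cv2.minAreaRect(q), "zmed",np.median(P[m>0][:,2]), "corner z",[P[int(v),int(u),2].round(4) for u,v in cv2.boxPoints(cv2.minAreaRect(k))*0.85+np.array(cv2.minAreaRect(k)[0])*.15])
J=cv2.resize(I,None,fx=3,fy=3,interpolation=cv2.INTER_CUBIC); cv2.imwrite("pics/b2.png",J[560:960,660:1240])
E
python3 go.py b 0 0 0.2 0
```

```text
lid ((424.95050048828125, -311.378662109375), (149.74472045898438, 189.06124877929688), 88.50788879394531) zmed 0.008559429756479118 corner z [np.float64(0.0085), np.float64(0.0089), np.float64(0.0079), np.float64(0.0134)]
pos [0.4229 0.0877 0.2221] yaw -37.77 tilt [ 0.  0. -1.] t 31.1 w 0.602 F [-0.7 -0.1  0.2] q [-0.7   0.21  0.44  2.14 -0.12  0.82  0.73]
delta [ 0.0455 -0.2311 -0.0221] turn 36.37
```

View pics/b2.png

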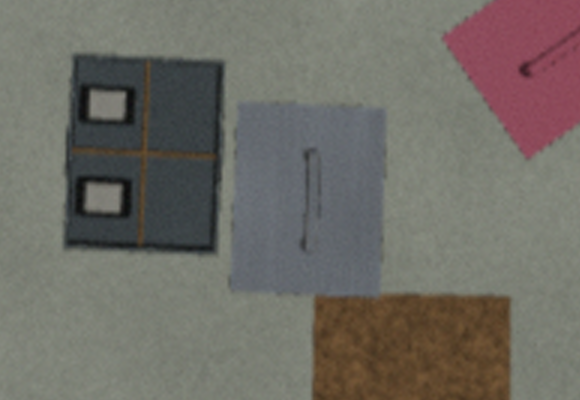

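Both packs lie flat in their own compartments, at (107,104) and (103,197). The grey lid lies flat at (307,198), which is world (0.425, -0.311). Fetching it.

{"fn": "send_rows", "kwargs": {
  "motion": "0.4 0 -0.04 0 0 0 6; 0.4 0 -0.04 0 0 0 6; 0.4 0 -0.04 0 0 0 6; 0.4 0 -0.04 0 0 0 6; 0.4 0 -0.04 0 0 0 6",
  "force": 40
}}

```text
clock: 31.72
position: [0.4228, -0.115, 0.2223]
ee_rot: [0.237, 3.132, 0.0]
force: [0.4, 0.9, 0.5]
width: 0.6
gripper_force: 0.0
```

{"fn": "send_rows", "kwargs": {
  "motion": "0.4 0 -0.04 0 0 0 6; 0.4 0 -0.04 0 0 0 0; 0.4 0 -0.04 0 0 0 0; 0.4 0 -0.04 0 0 0 0; 0.4 0 -0.03 0 0 0 0"
}}

```text
clock: 32.35
position: [0.4224, -0.3055, 0.2222]
ee_rot: [0.08, 3.141, -0.001]
force: [0.6, 0.7, 0.3]
width: 0.599
gripper_force: 0.0
```

{"fn": "send_rows", "kwargs": {
  "motion": "0.4 0 -0.005 -0.02 0 0 0; 0.4 0 0 -0.03 0 0 0; 0.4 0 0 0 0 0 0"
}}

```text
clock: 32.72
position: [0.4217, -0.308, 0.1707]
ee_rot: [-0.077, -3.137, -0.002]
force: [0.1, 0.8, 0.4]
width: 0.599
gripper_force: 0.0
```

```bash
python3 go.py w 0.425 -0.3114 0.081 -1.5
```

```text
pos [ 0.4217 -0.308   0.1707] yaw -2.81 tilt [-0.004  0.002 -1.   ] t 32.73 w 0.599 F [0.1 0.8 0.4] q [ 0.18  0.44  0.47  1.99 -0.27  0.78  2.33]
delta [ 0.0033 -0.0034 -0.0897] turn 1.31
```

{"fn": "send_rows", "kwargs": {
  "motion": "0.4 0.0033 -0.0034 -0.03 0 0 1.3; 0.4 0 0 -0.03 0 0 0; 0.4 0 0 -0.025 0 0 0; 0.4 0 0 -0.005 0 0 0; 0.4 0 0 0 0 0 0"
}}

```text
clock: 33.35
position: [0.4268, -0.3122, 0.083]
ee_rot: [0.038, 3.141, -0.001]
force: [-0.2, 0.7, 0.5]
width: 0.603
gripper_force: 0.0
```

{"fn": "send_rows", "kwargs": {
  "motion": "1 0 0 0 0 0 0; 1 0 0 0 0 0 0; 1 0 0 0 0 0 0; 1 0 0 0 0 0 0; 1 0 0 0 0 0 0"
}}

```text
clock: 33.98
position: [0.4264, -0.3119, 0.0821]
ee_rot: [0.037, 3.141, -0.0]
force: [-0.5, 0.2, 2.1]
width: 0.122
gripper_force: 40.0
```

```bash
python3 go.py b 0 0 0.119 0;  python3 go.py w 0.425 -0.3114 0.081 -1.5
```

```text
pos [ 0.4264 -0.3119  0.0821] yaw -1.35 tilt [ 0. -0. -1.] t 33.98 w 0.122 F [-0.5  0.2  2.1] q [ 0.26  0.58  0.38  2.04 -0.37  0.59  2.44]
delta [0.042  0.1685 0.0369] turn -0.05
pos [ 0.4264 -0.3119  0.0821] yaw -1.35 tilt [ 0. -0. -1.] t 33.98 w 0.122 F [-0.5  0.2  2.1] q [ 0.26  0.58  0.38  2.04 -0.37  0.59  2.44]
delta [-0.0014  0.0005 -0.0011] turn -0.15
```

{"fn": "send_rows", "kwargs": {
  "motion": "1 0 0 0.015 0 0 0; 1 0 0 0.03 0 0 0; 1 0 0 0.04 0 0 0; 1 0 0 0.03 0 0 0; 1 0.01 0.03 0 0 0 0"
}}

```text
clock: 34.6
position: [0.4365, -0.2845, 0.2003]
ee_rot: [0.044, 3.137, -0.005]
force: [0.4, 0.7, -4.5]
width: 0.128
gripper_force: 40.0
```

{"fn": "send_rows", "kwargs": {
  "motion": "1 0.01 0.035 0 0 0 0; 1 0.01 0.035 0 0 0 0; 1 0.01 0.035 0 0 0 0; 1 0.0035 0.033 0 0 0 0; 1 0 0 0 0 0 0"
}}

```text
clock: 35.22
position: [0.47, -0.1409, 0.1974]
ee_rot: [-0.03, -3.141, -0.002]
force: [0.4, -1.1, -2.8]
width: 0.128
gripper_force: 40.0
```

```bash
python3 go.py b 0.0014 0 0.135 0
python3 - <<'E'
from h import *
I,D=arm.get_image("scene"); cv2.imwrite("pics/lid.png",cv2.resize(I[90:240,150:330],None,fx=4,fy=4,interpolation=cv2.INTER_CUBIC))
E
```

```text
pos [ 0.47   -0.1409  0.1974] yaw -1.09 tilt [-0.001  0.001 -1.   ] t 35.23 w 0.128 F [ 0.4 -1.1 -2.8] q [-0.18  0.35  0.47  2.04 -0.22  0.8   1.97]
delta [-0.0002 -0.0025 -0.0624] turn -0.31
```

{"fn": "send_rows", "kwargs": {
  "motion": "1 0 -0.0025 -0.025 0 0 -0.3; 1 0 0 -0.025 0 0 0; 1 0 0 -0.012 0 0 0; 1 0 0 0 0 0 0"
}}

```text
clock: 35.78
position: [0.4694, -0.147, 0.1348]
ee_rot: [-0.047, -3.14, 0.0]
force: [-0.7, 0.4, -2.4]
width: 0.123
gripper_force: 40.0
```

```bash
python3 go.py b 0.0014 0 0.1205 0
```

```text
pos [ 0.4694 -0.147   0.1348] yaw -1.71 tilt [-0.001 -0.    -1.   ] t 35.77 w 0.123 F [-0.7  0.4 -2.4] q [-0.12  0.45  0.42  2.09 -0.29  0.66  2.03]
delta [ 0.0004  0.0036 -0.0143] turn 0.31
```

{"fn": "send_rows", "kwargs": {
  "motion": "1 0.0004 0.003 0 0 0 0.3; 1 0 0 -0.005 0 0 0; 1 0 0 -0.005 0 0 0; 1 0 0 -0.004 0 0 0; 1 0 0 0 0 0 0"
}}

```text
clock: 36.4
position: [0.4703, -0.1433, 0.1211]
ee_rot: [-0.037, -3.141, -0.0]
force: [-1.4, 1.3, 0.7]
width: 0.123
gripper_force: 40.0
```

```bash
python3 go.py b 0.0014 0 0.1193 0
```

```text
pos [ 0.4703 -0.1433  0.1211] yaw -1.35 tilt [-0.  0. -1.] t 36.4 w 0.123 F [-1.4  1.3  0.7] q [-0.12  0.47  0.4   2.1  -0.31  0.63  2.05]
delta [-0.0005 -0.0001 -0.0018] turn -0.05
```

{"fn": "send_rows", "kwargs": {
  "motion": "1 0 0 -0.001 0 0 0; 0.5 0 0 0 0 0 0; 0.5 0 0 0 0 0 0; 0.5 0 0 0 0 0 0; 0.5 0 0 0.03 0 0 0"
}}

```text
clock: 37.02
position: [0.4692, -0.1431, 0.1489]
ee_rot: [-0.037, -3.137, -0.0]
force: [-0.4, 0.1, -0.4]
width: 0.488
gripper_force: 0.0
```

{"fn": "send_rows", "kwargs": {
  "motion": "0.5 0 0 0.045 0 0 0; 0.5 0 0.02 0.05 0 0 0; 0.5 0 0.045 0 0 0 0; 0.5 0 0.045 0 0 0 0; 0.5 0 0.045 0 0 0 0"
}}

```text
clock: 37.65
position: [0.4702, 0.0131, 0.2452]
ee_rot: [0.037, 3.141, 0.0]
force: [0.7, -0.6, -0.1]
width: 0.497
gripper_force: 0.0
```

{"fn": "send_rows", "kwargs": {
  "motion": "0.5 0 0.045 0 0 0 0; 0.5 0 0.045 0 0 0 0; 0.5 0 0.045 0 0 0 0; 0.5 0 0.02 0 0 0 0; 0.5 0 0 0 0 0 0"
}}

```text
clock: 38.28
position: [0.4702, 0.1675, 0.2448]
ee_rot: [-0.033, -3.141, 0.0]
force: [0.3, -1.1, 0.7]
width: 0.499
gripper_force: 0.0
```

Run:
```python
from h import *
I,D=arm.get_image("top"); P=cloud("top",D)
m=np.zeros(I.shape[:2],np.uint8); c=(slice(190,285),slice(230,305)); b=I.astype(int)
m[c]=((b[c][...,0]-b[c][...,2])>6); m=cv2.morphologyEx(m*255,cv2.MORPH_CLOSE,np.ones((3,3)))
k=max(cv2.findContours(m,cv2.RETR_EXTERNAL,cv2.CHAIN_APPROX_NONE)[0],key=cv2.contourArea)
q=np.array([ray("top",*p[0],.048)[:2]*1000 for p in k],np.float32); print("lid",cv2.minAreaRect(q))
L=(P[...,:2]-BX[:2]); s=(abs(L[...,0])<.085)&(abs(L[...,1])<.066)&(abs(L[...,1])>.02)&(D>0)
A=np.c_[L[s],np.ones(s.sum())]; print("plane",np.linalg.lstsq(A,P[s][:,2],rcond=None)[0])
S,_=arm.get_image("scene"); J=cv2.resize(S,None,fx=3,fy=3,interpolation=cv2.INTER_CUBIC); cv2.imwrite("pics/fin.png",J[330:700,540:1300]); print(arm.observe()["position"])
```

```text
lid ((468.6454772949219, -142.74801635742188), (150.59832763671875, 189.80136108398438), 88.8270492553711)
plane [0.00366845 0.00226388 0.04753467]
[0.47043974 0.16511261 0.2449455 ]
```

View pics/fin.png

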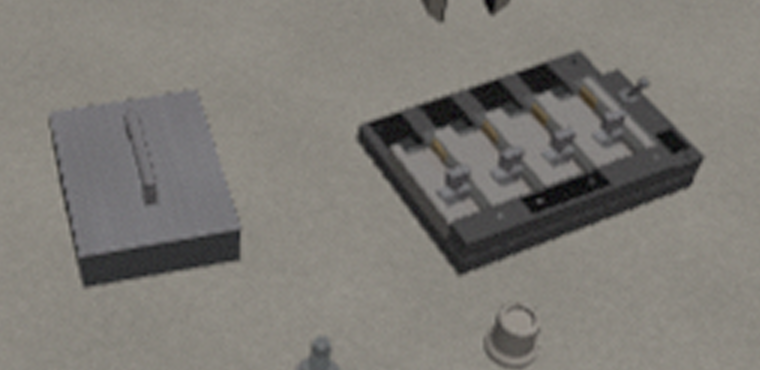

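The lid is level (slope under 0.004 rad), at 48 mm and centred within 1 mm. The switch at (637,88) is off, all bays are empty and the bystanders are untouched. Handing in.

```bash
python3 -c "
from cell import arm
print(arm.sign_off())"
```

```text
the job is handed in; nothing more can be done
None
```

The job is handed in, with no verdict shown: the analyser is off, the only two packs present (pack2 and pack3) lie flat in separate compartments, and the lid is back on level and centred to about 1 mm.

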